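# Lay out the seasoning tray

## Task

Lay out the wooden tray for seasoning the salad: stand the red-capped spice jar on the round cork mat, put the garlic bulb in the middle of the small blue dish, and stand the salt shaker exactly midway between the mat and the dish. Last of all, when those three are in their places, lay the white peeler in front of the shaker, centred on the tray's grey strip and lying along it. Leave the two tins where they stand.

Things in the scene. Friction and masses are not known exactly. Their poses are not given: they have to be found in the camera images.
- tray: Fixed pale wooden tray, 200 mm (its x) by 300 mm (its y), lying flat on the worktop, turned a little at each start. Origin at the centre of its underside; x points to its back edge (away from the robot), y along its long side to the left. Its floor is 8 mm above the worktop; a rim 10 mm wide, 11 mm high, runs round it; low dark bar handles at its two short ends rise to 34 mm.
- tray_middle (a point): The point of the tray's floor midway between the centres of the cork mat and the dish, 30 mm behind the tray's centre and 8 mm above the worktop. Axes as the tray.
- tray_strip (a point): The centre of the grey strip (34 mm by 190 mm, flush, along the tray's y) at the front of the tray's floor, 60 mm in front of the tray's centre and 8 mm above the worktop. Axes as the tray.
- mat: Fixed round cork mat, 80 mm across, 5 mm thick, lying on the tray's floor at the left or the right end of the back row, 95 mm from tray_middle. Origin at the centre of its underside (top is 13 mm above the worktop).
- dish: Fixed small round blue dish, 90 mm across its rim, 12 mm high, on the tray's floor at the other end of the back row, 95 mm from tray_middle. Inside, its base is 4 mm thick and about 56 mm across at the bottom. Origin at the centre of its underside (inner floor is 12 mm above the worktop).
- jar: Loose upright glass spice jar with a red cap and a brown label, 106 mm tall, 110 g; body 42 mm across, cap 45 mm across above 85 mm. Origin at the centre of its underside, z up.
- shaker: Loose upright glass salt shaker with a grey cap, 90 mm tall, 100 g; 44 mm across up to 66 mm, cap 34 mm across. Origin at the centre of its underside, z up.
- garlic: Loose garlic bulb sitting upright with its stalk up, 61 x 59 x 60 mm, 42 g; widest about 25 mm above its base. Origin at the centre of its underside, z up.
- peeler: Loose white peeler lying flat on the cold glass hob (its top is 5 mm above the worktop), 170 mm long (its x), 25 mm wide (its y), 18 mm high. Its handle (25 mm wide, 17 mm high) runs from its -x end to just past the middle, the thin blade lies towards +x. Origin at the middle of its length on its underside. Either end may point either way on the tray.
- flat_tin: Bystander: low round food tin, 86 mm across, 40 mm high, standing loose on the hob at the right. Origin at the centre of its underside.
- tall_tin: Bystander: tall green food tin, 75 mm across, 110 mm high, standing loose behind the things. Origin at the centre of its underside. Wall cabinets hang above it: front face 0.606 m ahead of the robot base, underside 0.46 m above the worktop; keep the wrist in front of them.

How it is judged (in metres and radians):
On the way, in this order (a step that is already met when the one before it is completed fails the run):
1. the jar stands on the mat, the garlic lies in the dish and the shaker stands midway between them, all let go (horizontal distance between jar and mat below 0.015 m and height (world z) of jar between 0.007 and 0.019 m and angle between each of jar, shaker's own z axis and vertical below 0.1 rad and linear speed of each of jar, garlic, shaker below 0.02 m/s and angular speed of each of jar, garlic, shaker below 0.2 rad/s and contact force between each of jar, garlic, shaker and the fingers below 0.1 N and horizontal distance between garlic and dish below 0.015 m and height (world z) of garlic between 0.003 and 0.023 m and angle between garlic's own z axis and vertical below 0.5 rad and horizontal distance between shaker and tray_middle below 0.015 m and height (world z) of shaker between 0.002 and 0.014 m), for 0.2 s.
2. then the peeler lies on the grey strip, let go (x of peeler in the frame of tray_strip between -0.014 and 0.014 m and y of peeler in the frame of tray_strip between -0.015 and 0.015 m and height (world z) of peeler between -0.001 and 0.019 m and angle between the x axis of peeler and the y axis of tray, either way round below 0.15 rad and linear speed of peeler below 0.02 m/s and angular speed of peeler below 0.2 rad/s and contact force between peeler and the fingers below 0.1 N), for 0.2 s.
At the end, for the whole second after the job is handed in: Jar upright within 15 mm of the mat's centre; garlic within 15 mm of the dish's centre; shaker upright within 15 mm of tray_middle; peeler flat on the tray, its middle within 14 mm across and 15 mm along of tray_strip, in line within 0.15 rad; all let go and at rest (all of step 1 and all of step 2); the robot touches nothing.
It fails at once if a tin is shifted by more than 20 mm (distance of any of flat_tin, tall_tin from where it was at the start of the episode above 0.02 m).
It also fails if it takes over 115 s, if anything falls off the work surface, if the arm or the gripper's body presses on something with over 40 N, if the wrist force passes 120 N, or if a joint passes its speed limit or range.

## Robot

A 7-joint arm with a two-finger parallel gripper is mounted at the origin on a cart in front of the work surface, level with it; the furniture and walls round the work are solid. World frame = base frame: x ahead of the robot, y to its left, z up, the work surface at z = 0. Lengths are in mm, angles in rad, forces in N, time in s.
With the tool pointing down it reaches from about 425 to 875 mm from the base axis. Payload 9.9 kg.
Tool frame: the origin (TCP) lies where the fingers leave the gripper's body, on its centre line; the fingertips stand 73 mm ahead of it and the grasp point (between the pads) lies 54 mm ahead of it; z points along the fingers, y is the line along which they close (so a half turn about z gives the same grasp; the last joint's range is limited). The gripper opens to 85 mm and grips with 20 to 120 N. Pads are 22 mm wide; open, the fingers measure 114 mm over their backs; the gripper's body (76 mm by 85 mm) begins 54 mm behind the grasp point. The pads swing forward as they close: fully open they stand 13 mm farther back than shut.
Start: joints at [1.111, 0.576, 0.025, 1.437, -0.015, 1.129, -0.057], TCP at [247.741, -627.898, 303.889] pointing down, gripper open.
Joint ranges: [-2.76, 2.76], [-0.34, 2.15], [-1.52, 1.57], [0.19, 2.46], [-1.09, 4.23], [0.17, 1.99], [-2.82, 2.82]. Speed limits (rad/s): [2.22, 2.22, 3.01, 3.01, 3.14, 3.14, 3.14].

## Interface

Orientations are given as a rotation vector (axis times angle).
In Python, from rig import robot gives the robot as it stands.
- The arm moves only by the tool jog_arm, called after "Emit:" by a JSON object that holds its "fn" and its "kwargs", one argument or row to a line. Schema: {"type":"object","properties":{"ticks":{"type":"object","properties":{"jaw":{"type":"array","items":{"type":"number"},"minItems":1,"maxItems":20},"dx":{"type":"array","items":{"type":"number"},"minItems":1,"maxItems":20},"dy":{"type":"array","items":{"type":"number"},"minItems":1,"maxItems":20},"dz":{"type":"array","items":{"type":"number"},"minItems":1,"maxItems":20},"turn":{"type":"array","items":{"type":"number"},"minItems":1,"maxItems":20}},"additionalProperties":false,"required":["jaw","dx","dy","dz","turn"]},"force":{"type":"number"},"only":{"type":"string"},"quiet":{"type":"boolean"},"lines":{"type":"string"}},"required":["ticks"],"additionalProperties":false}. ticks is an object with one list for each field, all of the same length, 1 to 20, a row being the entries at one place: jaw (the finger opening in mm), dx, dy, dz (the shift in parts of the range, where 1.0 means 600 mm), turn (a turn about the tool's z in parts of the range, where 1.0 means 360 degrees); each row is the pose to reach, as a shift and turn from the pose commanded when the call began, along the tool's axes at that moment; what a row does not reach only later rows make up. A row lasts 1/10 s, in which the tool goes at most 50 mm and 0.15 rad, less where a joint would pass 70% of its speed; a pose out of reach is approached as far as the arm can. The fingers move at their own pace and stop on an object; force is the grip in N (left out, the last holds). Time passes only in rows, so rows that do not move let the fingers close. The tool returns the time, the measured TCP pose, the force, the opening and the grip force at its end. only (a regular expression) keeps the lines of the reply that match it, lines (a string "A,B") keeps lines A to B, and quiet returns only ok. Shift and turn numbers lie between -1 and 1, and a call with a number outside is refused. Input that does not fit is refused with a message, and nothing moves.
- robot.sense(): the state, without advancing time (a new reading comes with each control period).
- robot.read_camera(name): name is "scene" or "top" or "wrist"; returns the picture (384x512x3 uint8, red, green, blue); there is no depth.
- robot.camera_params(name): a dict with "K" (3x3 intrinsics, pixels), "R" (3x3) and "t" (3): a world point X has camera coordinates R X + t. Camera axes: x right, y down, z forward; pixel columns grow to the right and rows downward; lengths in mm; the calibration is good to about 2 mm. A picture is of the moment at which its call begins: read the wrist's pose just before it. camera_params takes no time and is no camera call; for the wrist camera it gives the pose at the moment of the call.
- robot.close_job(): hands the job in; it is judged then, once.
The state is a dict: "t": time; "joint_pos": joint angles; "qd": joint speeds; "joint_torque": joint torques, N m; "ee_pos": TCP position; "tcp_rot": TCP orientation; "contact_force": force on the tool from outside, world axes, zero at the start; "torque": the same for the moment, N m; "opening": finger opening in mm; "gripper_force": force on a finger pad.
Only numpy, scipy, OpenCV 4.12 (cv2) and the standard library are available. Lean on these libraries where they do the work, as an engineer would, in place of code of your own. Each camera call takes 0.05 s, during which the arm holds its last target. There are 200 camera calls.

## Working session

There is one attempt and no reset: what is moved stays moved. The work goes in short steps, Python scripts to look and compute and a tool call to move; the robot and the scene stay as the last step left them, time stands still between calls to the robot, and variables do not carry over. Pictures are saved under pics/ and viewed, at most 15 in all, crops included, and the job is handed in when it is done.

```bash
ls; mkdir -p pics
```

Run:
```python
from rig import robot
import cv2,numpy as np
for n in("scene","top"):
    im=robot.read_camera(n); cv2.imwrite(f"pics/{n}0.png",im[:,:,::-1])
    p=robot.camera_params(n); print(n,np.array(p["K"]).round(1).tolist(),np.array(p["R"]).round(3).tolist(),np.array(p["t"]).round(1).tolist())
s=robot.sense(); print(s["t"],s["ee_pos"],s["tcp_rot"],s["opening"])
```

```text
pics
rig.py
scene [[470.9, 0.0, 243.8], [0.0, 470.9, 187.1], [0.0, 0.0, 1.0]] [[-0.504, -0.864, 0.001], [-0.627, 0.365, -0.688], [0.594, -0.347, -0.726]] [70.3, 442.2, 1219.1]
top [[423.8, 0.0, 259.0], [0.0, 423.8, 191.0], [0.0, 0.0, 1.0]] [[-0.029, -1.0, -0.007], [-0.989, 0.03, -0.145], [0.145, 0.003, -0.989]] [-209.2, 548.4, 1144.5]
0.1 [ 247.6167027  -627.61906921  303.13356752] [-3.08487576e+00 -5.86525956e-01  5.87166273e-04] 85.28119594781845
```

View pics/scene0.png

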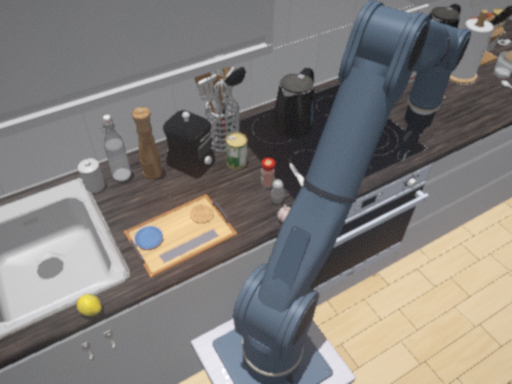

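View pics/top0.png

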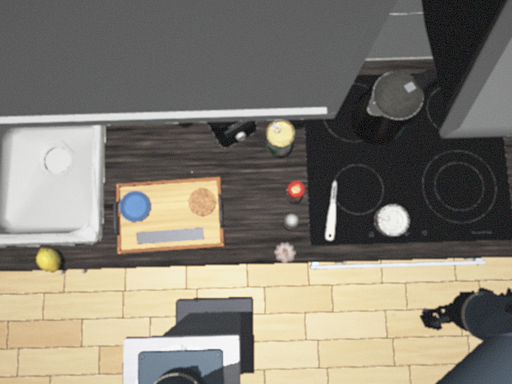

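The scene picture shows the tray in the lower left with the dish at (149,238) and mat at (202,213). The top picture shows:
- tray: (170,215)
- dish: (135,207), on the left
- mat: (202,202), on the right
- jar: (296,190)
- shaker: (292,220)
- garlic: (285,253)
- peeler: (332,212), handle towards the robot
- tins: (280,138) and (392,221)

Create h.py:
```python
from rig import robot
import cv2,numpy as np
from scipy.spatial.transform import Rotation as Ro
def ray(p,u,v,z):
    K,R,t=(np.array(p[k],float) for k in("K","R","t"))
    d=R.T@np.linalg.solve(K,[u,v,1]); c=-R.T@t
    return c+d*(z-c[2])/d[2]
def proj(p,X):
    K,R,t=(np.array(p[k],float) for k in("K","R","t"))
    q=K@(R@np.array(X,float)+t); return q[:2]/q[2]
def tool(target):   # world xyz of TCP -> shift in current tool axes
    s=robot.sense(); R=Ro.from_rotvec(s["tcp_rot"])
    return (R.inv().apply(np.array(target)-s["ee_pos"])).round(1)
```

Run:
```python
from h import *
im=cv2.imread("pics/top0.png")
c=im[110:270,105:435]; cv2.imwrite("pics/topc.png",cv2.resize(c,None,fx=2.4,fy=2.4,interpolation=cv2.INTER_CUBIC))
p=robot.camera_params("top")
for n,u,v,z in[("dish",135,207,20),("mat",202,202,13),("jar",296,190,106),("shaker",292,220,90),("garlic",285,253,40),("peelA",331,240,15),("peelB",335,182,10),("tall",280,132,110),("flat",392,221,40)]: print(n,ray(p,u,v,z).round())
```

```text
dish [510. 127.  20.]
mat [519. -62.  13.]
jar [ 532. -323.  106.]
shaker [ 454. -310.   90.]
garlic [ 369. -291.   40.]
peelA [ 401. -423.   15.]
peelB [ 566. -444.   10.]
tall [ 690. -287.  110.]
flat [ 447. -589.   40.]
```

View pics/topc.png

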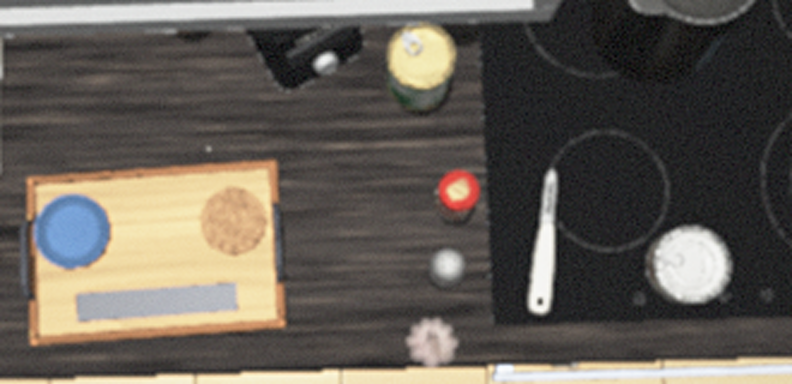

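The crop (×2.4 from origin 105,110) shows:
- dish: (73,231)
- mat: (234,220)
- strip corners: (77,295), (235,283), (238,309), (80,321)
- jar cap: (459,190)
- shaker cap: (448,266)
- garlic: (432,343)
- peeler: from (540,312) to (551,170)

Run:
```python
from h import *
p=robot.camera_params("top")
f=lambda u,v,z: ray(p,105+(u+.5)/2.4-.5,110+(v+.5)/2.4-.5,z)
P={}
for n,u,v,z in[("dish",73,231,19),("mat",234,220,13),("jar",459,190,106),("shaker",448,266,90),("garlic",432,343,35),("peelA",540,314,13),("peelB",551,169,10),("tall",422,56,110),("flat",690,264,40)]:
    P[n]=f(u,v,z); print(n,P[n].round())
c=np.array([f(u,v,11) for u,v in[(28,178),(275,161),(284,325),(33,343)]]); print(c.round(),c.mean(0).round())
s=np.array([f(u,v,8) for u,v in[(77,295),(235,283),(238,309),(80,321)]]); print(s.mean(0).round())
m=(P["dish"]+P["mat"])/2; d=P["dish"]-P["mat"]; a=np.arctan2(-d[0],d[1])
x=np.array([np.cos(a),np.sin(a)]); print("mid",m.round(),"yaw",a,np.hypot(*d[:2]),"strip",(m[:2]-90*x).round())
e=c[0]-c[1];print(np.arctan2(-e[0],e[1])); e=c[3]-c[2];print(np.arctan2(-e[0],e[1])); e=s[0]-s[1];print(np.arctan2(-e[0],e[1]),np.hypot(*e[:2]))
d=P["peelB"]-P["peelA"];print("peeler",((P["peelA"]+P["peelB"])/2).round(),np.arctan2(d[1],d[0]),np.hypot(*d[:2]))
```

```text
dish [513. 127.  19.]
mat [521. -63.  13.]
jar [ 535. -323.  106.]
shaker [ 453. -309.   90.]
garlic [ 370. -291.   35.]
peelA [ 400. -419.   13.]
peelB [ 571. -442.   10.]
tall [ 687. -288.  110.]
flat [ 451. -590.   40.]
[[ 579.  184.   11.]
 [ 591. -112.   11.]
 [ 396. -120.   11.]
 [ 383.  174.   11.]] [487.  31.  11.]
[427.  29.   8.]
mid [517.  32.  16.] yaw 0.042691167543738334 189.56027337620324 strip [427.  28.]
0.03921426570412693
0.04158154799160239
0.04594556465838155 186.88931762649483
peeler [ 485. -431.   12.] -0.13208174848872667 173.273857202628
```

Run:
```python
from h import *
print(tool([480,-312,300]),tool([535,-323,300]))
```

```text
[ 332.  -208.3    3.4] [ 379.1 -177.9    3.4]
```

Units first: shifts go in shares of 600 mm and turns go in shares of 360 degrees. So 332 mm is 0.5533, 280 mm is 0.4667, 0.376 rad is 0.0598.

Emit:
{"fn": "jog_arm", "kwargs": {
  "ticks": {"jaw": [85,85,85,85,85,85,85,85,85,85,85,85],"dx": [0.0667,0.1333,0.2,0.2667,0.3333,0.4,0.4667,0.5533,0.5533,0.5533,0.5533,0.5533],"dy": [-0.0417,-0.0833,-0.125,-0.1667,-0.2083,-0.25,-0.2917,-0.3467,-0.3467,-0.3467,-0.3467,-0.3467],"dz": [0,0,0,0,0,0,0,0.005,0.005,0.005,0.005,0.005],"turn": [0.008,0.0239,0.0398,0.0598,0.0598,0.0598,0.0598,0.0598,0.0598,0.0598,0.0598,0.0598]},
  "force": 40
}}

```text
t: 1.3
ee_pos: [479.0, -314.4, 300.9]
tcp_rot: [3.141, -0.005, -0.001]
contact_force: [-0.6, -0.2, 0.8]
opening: 84.8
gripper_force: 0.0
```

Run:
```python
from h import *
s=robot.sense();p=robot.camera_params("wrist");im=robot.read_camera("wrist")
cv2.imwrite("pics/w1.png",im[:,:,::-1]); import pickle; pickle.dump(p,open("w1.pkl","wb"))
print(s["ee_pos"],Ro.from_rotvec(s["tcp_rot"]).as_matrix().round(3).tolist())
c=-np.array(p["R"]).T@np.array(p["t"]);print(c.round())
for n,X in[("jar",[535,-323,106]),("shaker",[453,-309,90]),("garlic",[370,-291,35])]: print(n,proj(p,X).round())
```

```text
[ 478.96089763 -314.35048328  300.86668059] [[1.0, -0.003, -0.001], [-0.003, -1.0, -0.001], [-0.001, 0.001, -1.0]]
[ 551. -315.  371.]
jar [260. 116.]
shaker [244. 207.]
garlic [229. 260.]
```

View pics/w1.png

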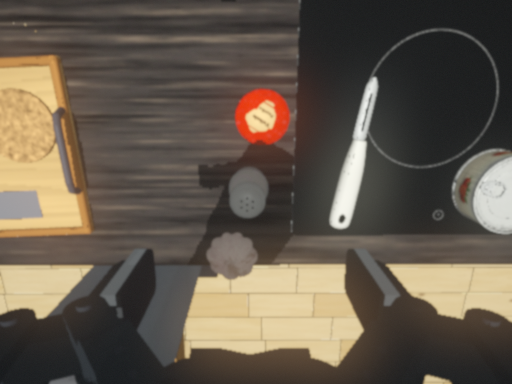

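The wrist view shows the jar cap at (263,117), shaker cap at (248,207) and garlic at (232,256). All are within 4 px of my predictions, so y is about 2–3 mm further right.

Run:
```python
from h import *
import pickle; p=pickle.load(open("w1.pkl","rb"))
for u,v,z in[(263,117,106),(248,207,90),(232,256,35),(342,222,14),(373,82,10),(24,125,13)]: print(ray(p,u,v,z).round(1))
print(tool([535,-325,200]),tool([535,-325,120]))
```

```text
[ 534.5 -325.1  106. ]
[ 453.3 -312.8   90. ]
[ 374.8 -294.    35. ]
[ 408. -423.   14.]
[ 564.1 -444.1   10. ]
[520.6 -70.5  13. ]
[ 56.1  10.4 100.9] [ 56.1  10.4 180.9]
```

Converted, 181 mm is 0.3017, 170 mm is 0.2833.

Emit:
{"fn": "jog_arm", "kwargs": {
  "ticks": {"jaw": [85,85,85,85,85,85,85,85,40,30,30,30,30,30,30],"dx": [0.05,0.0933,0.0933,0.0933,0.0933,0.0933,0.0933,0.0933,0.0933,0.0933,0.0933,0.0933,0.0933,0.0933,0.0933],"dy": [0.0083,0.0167,0.0167,0.0167,0.0167,0.0167,0.0167,0.0167,0.0167,0.0167,0.0167,0.0167,0.0167,0.0167,0.0167],"dz": [0.05,0.1,0.1667,0.2167,0.2583,0.2833,0.3017,0.3017,0.3017,0.3017,0.3017,0.3017,0.3017,0.3017,0.3017],"turn": [0,0,0,0,0,0,0,0,0,0,0,0,0,0,0]},
  "force": 40
}}

```text
t: 2.85
ee_pos: [536.7, -323.1, 121.0]
tcp_rot: [3.14, -0.001, 0.003]
contact_force: [0.2, -0.2, 7.9]
opening: 43.2
gripper_force: 33.4
```

Run:
```python
from h import *
print(tool([520.8,-64,200]))
```

```text
[ -15.9 -259.   -79.3]
```

Converted, -259 mm is -0.4317, -245 mm is -0.4083.

Emit:
{"fn": "jog_arm", "kwargs": {
  "ticks": {"jaw": [30,30,30,30,30,30,30,30,30,30,30,30,30,30],"dx": [0,0,0,0,-0.005,-0.0083,-0.0133,-0.0167,-0.0217,-0.025,-0.0267,-0.0267,-0.0267,-0.0267],"dy": [0,0,0,-0.05,-0.1083,-0.175,-0.2417,-0.3083,-0.3667,-0.4083,-0.4317,-0.4317,-0.4317,-0.4317],"dz": [-0.025,-0.0667,-0.1167,-0.1333,-0.1333,-0.1333,-0.1333,-0.1333,-0.1333,-0.1333,-0.1333,-0.1333,-0.1333,-0.1333],"turn": [0,0,0,0,0,0,0,0,0,0,0,0,0,0]}
}}

```text
t: 4.25
ee_pos: [520.4, -65.3, 200.1]
tcp_rot: [3.141, -0.004, 0.0]
contact_force: [0.5, 0.4, -0.6]
opening: 43.2
gripper_force: 34.1
```

Run:
```python
from h import *
s=robot.sense();p=robot.camera_params("wrist");im=robot.read_camera("wrist")
cv2.imwrite("pics/w2.png",im[:,:,::-1]); import pickle; pickle.dump(p,open("w2.pkl","wb"))
print(s["ee_pos"],s["opening"])
for X in([521,-63,13],[513,127,19],[517,32,8],[427,28,8]): print(proj(p,X).round())
```

```text
[520.37082636 -65.30050904 200.08357727] 43.15670553342309
[247. 186.]
[ 12. 198.]
[134. 190.]
[148. 284.]
```

View pics/w2.png

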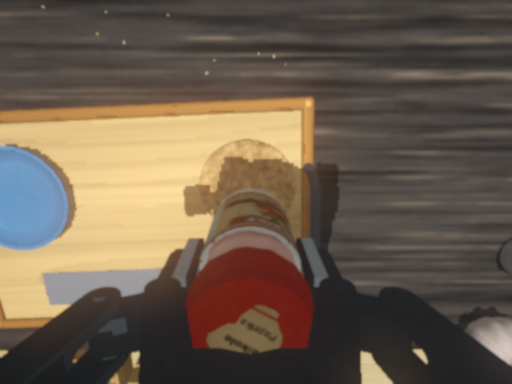

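The mat spans columns 200–297 with its top edge at row 139, so its centre is about (248,187), against a prediction of (247,186). The jar is held upright above it.

Converted, 65 mm is 0.1083, 62 mm is 0.1033.

Emit:
{"fn": "jog_arm", "kwargs": {
  "ticks": {"jaw": [30,30,30,30,30,30,30,60,75,75,75,75,75,75,75,75,75],"dx": [0.0017,0.0017,0.0017,0.0017,0.0017,0.0017,0.0017,0.0017,0.0017,0.0017,0.0017,0.0017,0.0017,0.0017,0.0017,0.0017,0.0017],"dy": [-0.0017,-0.0017,-0.0017,-0.0017,-0.0017,-0.0017,-0.0017,-0.0017,-0.0017,-0.0017,-0.0017,-0.0017,-0.0017,-0.0017,-0.0017,-0.0017,-0.0017],"dz": [0.0417,0.075,0.0917,0.1033,0.1083,0.1083,0.1083,0.1083,0.1083,0.1083,0.1083,0.0833,0.0333,-0.05,-0.1,-0.1,-0.1],"turn": [0,0,0,0,0,0,0,0,0,0,0,0,0,0,0,0,0]}
}}

```text
t: 6.0
ee_pos: [521.4, -62.6, 260.4]
tcp_rot: [-3.142, 0.0, -0.002]
contact_force: [-0.2, 1.0, -0.6]
opening: 74.8
gripper_force: 0.0
```

Run:
```python
from h import *
s=robot.sense();p=robot.camera_params("wrist");im=robot.read_camera("wrist")
cv2.imwrite("pics/w3.png",im[:,:,::-1]); import pickle; pickle.dump(p,open("w3.pkl","wb"))
print(s["ee_pos"],s["opening"])
for X in([521,-64,13],[521,-64,119],[513,127,19],[513,127,12]): print(proj(p,X).round())
print(tool([453,-311,260]))
```

```text
[521.35815507 -62.55015736 260.4061766 ] 74.77532312646919
[251. 172.]
[252. 206.]
[ 58. 181.]
[ 62. 179.]
[-67.9 248.5  -0.5]
```

View pics/w3.png

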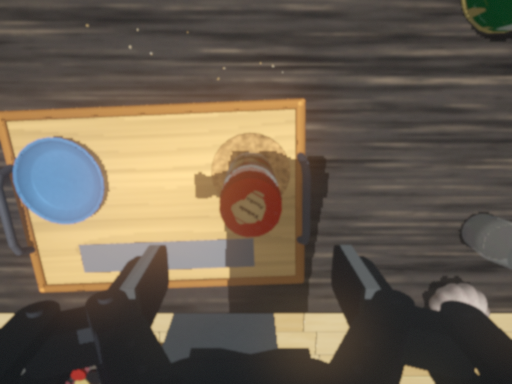

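The jar stands on the mat with its cap at (250,201), against (252,206) for perfect centring, so it is about 3–4 mm off. The dish at (59,180) matches the prediction. Next is the shaker.

Converted, 248 mm is 0.4133, 100 mm is 0.1667.

Emit:
{"fn": "jog_arm", "kwargs": {
  "ticks": {"jaw": [85,85,85,85,85,85,85,85,85,85,85,85,85,30,30,30,30,30,30,30],"dx": [-0.0167,-0.0333,-0.05,-0.075,-0.0917,-0.1133,-0.1133,-0.1133,-0.1133,-0.1133,-0.1133,-0.1133,-0.1133,-0.1133,-0.1133,-0.1133,-0.1133,-0.1133,-0.1133,-0.1133],"dy": [0.0667,0.1333,0.2,0.2667,0.3333,0.3833,0.4133,0.4133,0.4133,0.4133,0.4133,0.4133,0.4133,0.4133,0.4133,0.4133,0.4133,0.4133,0.4133,0.4133],"dz": [0,0,0,0,0,0,0.0333,0.1,0.1667,0.2167,0.2467,0.26,0.26,0.26,0.26,0.26,0.26,0.26,0.26,0.26],"turn": [0,0,0,0,0,0,0,0,0,0,0,0,0,0,0,0,0,0,0,0]}
}}

```text
t: 8.05
ee_pos: [453.7, -311.0, 105.1]
tcp_rot: [3.14, -0.001, 0.003]
contact_force: [-0.3, 0.0, 7.5]
opening: 38.6
gripper_force: 39.3
```

Run:
```python
from h import *
print(tool([517,31.5,200]))
```

```text
[  63.4 -342.4  -95.1]
```

The opening of 38.6 mm is narrower than the 44 mm body, so I'll lift and check the grasp.

Converted, -145 mm is -0.2417, -130 mm is -0.2167.

Emit:
{"fn": "jog_arm", "kwargs": {
  "ticks": {"jaw": [30,30,30,30,30,30,30,30],"dx": [0,0,0,0,0,0,0,0],"dy": [0,0,0,0,0,0,0,0],"dz": [-0.025,-0.0667,-0.1167,-0.1667,-0.2167,-0.2417,-0.2417,-0.2417],"turn": [0,0,0,0,0,0,0,0]}
}}

```text
t: 8.85
ee_pos: [453.1, -310.4, 248.9]
tcp_rot: [3.141, -0.0, 0.001]
contact_force: [0.1, 0.0, -1.7]
opening: 37.9
gripper_force: 40.2
```

Run:
```python
from h import *
im=robot.read_camera("wrist")
cv2.imwrite("pics/w4.png",im[:,:,::-1]); print(robot.sense()["ee_pos"],robot.sense()["opening"])
```

```text
[ 452.87341053 -310.22325143  248.25980005] 37.89547315746742
```

View pics/w4.png

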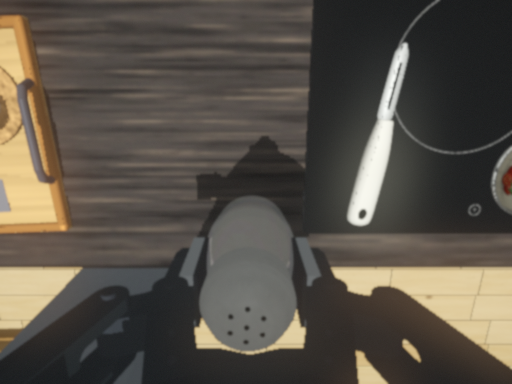

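The shaker is held upright with its cap at (248,300), gripped near the shoulder. I'll carry it gently.

Converted, -342 mm is -0.57, -300 mm is -0.5.

Emit:
{"fn": "jog_arm", "kwargs": {
  "ticks": {"jaw": [30,30,30,30,30,30,30,30,30,30,30,30,30,30,30,30,30],"dx": [0.0033,0.0083,0.0167,0.025,0.0333,0.0417,0.05,0.0583,0.0667,0.0833,0.0967,0.1033,0.1067,0.1067,0.1067,0.1067,0.1067],"dy": [-0.0167,-0.05,-0.1,-0.15,-0.2,-0.25,-0.3,-0.35,-0.4,-0.45,-0.5,-0.5417,-0.5633,-0.57,-0.57,-0.57,-0.57],"dz": [0,0,0,0,0,0,0,0,0,0,0,0,0,0,0,0,0],"turn": [0,0,0,0,0,0,0,0,0,0,0,0,0,0,0,0,0]}
}}

```text
t: 10.6
ee_pos: [517.1, 30.0, 248.9]
tcp_rot: [3.141, -0.004, -0.0]
contact_force: [0.4, 0.1, -1.2]
opening: 38.0
gripper_force: 40.2
```

Run:
```python
from h import *
im=robot.read_camera("wrist");p=robot.camera_params("wrist")
cv2.imwrite("pics/w5.png",im[:,:,::-1]); print(robot.sense()["ee_pos"],robot.sense()["opening"],robot.sense()["contact_force"])
print(tool([517,31.5,116]))
for X in([513,127,19],[521,-64,119]): print(proj(p,X).round())
```

```text
[517.17613005  30.17109599 248.95390554] 38.02849438834074 [-0.58670238  0.09367625  0.08022728]
[ -0.2  -1.4 133. ]
[148. 179.]
[395. 205.]
```

View pics/w5.png

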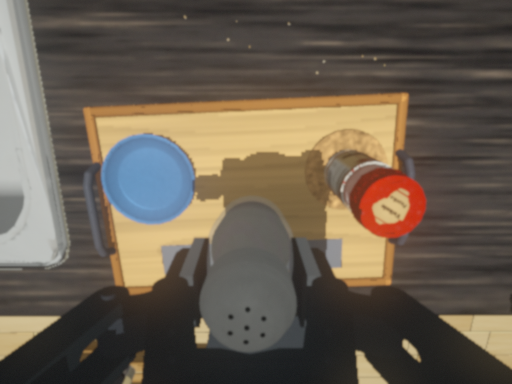

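The dish at (148,178) matches. The jar cap at (390,202) is about 4 mm from the prediction. Next I'll lower the shaker.

Converted, 130 mm is 0.2167, 126 mm is 0.21.

Emit:
{"fn": "jog_arm", "kwargs": {
  "ticks": {"jaw": [30,30,30,30,30,30,30,30,30],"dx": [0,0,0,0,0,0,0,0,0],"dy": [-0.0017,-0.0017,-0.0017,-0.0017,-0.0017,-0.0017,-0.0017,-0.0017,-0.0017],"dz": [0.05,0.1,0.15,0.1833,0.2,0.21,0.2167,0.2167,0.2167],"turn": [0,0,0,0,0,0,0,0,0]}
}}

```text
t: 11.55
ee_pos: [517.7, 32.4, 119.6]
tcp_rot: [-3.141, 0.0, -0.002]
contact_force: [0.5, 0.1, -1.2]
opening: 38.4
gripper_force: 40.2
```

Emit:
{"fn": "jog_arm", "kwargs": {
  "ticks": {"jaw": [30,30,30],"dx": [0,0,0],"dy": [0,0,0],"dz": [0.0033,0.0067,0.0067],"turn": [0,0,0]}
}}

```text
t: 11.85
ee_pos: [517.3, 32.5, 114.9]
tcp_rot: [-3.142, 0.0, -0.0]
contact_force: [0.2, -0.5, -0.6]
opening: 38.1
gripper_force: 40.2
```

Converted, 2 mm is 0.0033, 1 mm is 0.0017.

Emit:
{"fn": "jog_arm", "kwargs": {
  "ticks": {"jaw": [30,30,30],"dx": [0,0,0],"dy": [0,0,0],"dz": [0.0017,0.0033,0.0033],"turn": [0,0,0]}
}}

```text
t: 12.15
ee_pos: [517.4, 32.4, 113.2]
tcp_rot: [-3.141, 0.0, -0.001]
contact_force: [-1.0, -0.7, 3.9]
opening: 38.3
gripper_force: 40.9
```

Emit:
{"fn": "jog_arm", "kwargs": {
  "ticks": {"jaw": [50,65,65,65,65,65,65,65,65,65],"dx": [0,0,0,0,0,0,0,0,0,0],"dy": [0,0,0,0,0,0,0,0,0,0],"dz": [0,0,0,0,-0.0333,-0.1,-0.1667,-0.2417,-0.2417,-0.2417],"turn": [0,0,0,0,0,0,0,0,0,0]}
}}

```text
t: 13.15
ee_pos: [517.5, 32.5, 258.8]
tcp_rot: [-3.141, 0.0, -0.004]
contact_force: [-0.1, -0.2, -1.1]
opening: 65.3
gripper_force: 0.0
```

Run:
```python
from h import *
im=robot.read_camera("wrist");p=robot.camera_params("wrist")
cv2.imwrite("pics/w6.png",im[:,:,::-1]); print(robot.sense()["ee_pos"])
for X in([517,31.5,98],[513,127,19],[521,-64,119]): print(proj(p,X).round())
print(tool([372,-293,240]))
```

```text
[516.99929175  32.48529573 257.67572887]
[251. 197.]
[153. 177.]
[393. 201.]
[-145.   325.5   17.7]
```

View pics/w6.png

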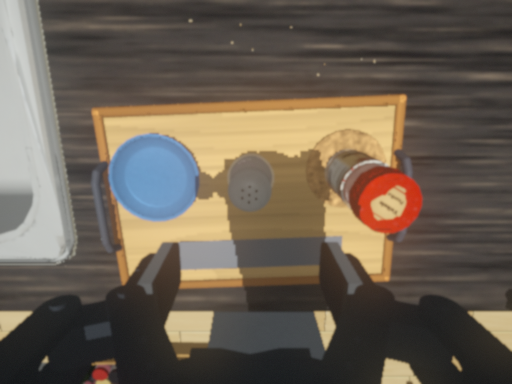

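The shaker stands at (249,194), against the predicted (251,197). Next is the garlic.

Converted, 325 mm is 0.5417, 300 mm is 0.5.

Emit:
{"fn": "jog_arm", "kwargs": {
  "ticks": {"jaw": [65,85,85,85,85,85,85,85,85,85,85],"dx": [-0.0333,-0.0667,-0.1,-0.1333,-0.1667,-0.2,-0.2417,-0.2417,-0.2417,-0.2417,-0.2417],"dy": [0.075,0.15,0.2167,0.2917,0.3667,0.4417,0.5,0.5417,0.5417,0.5417,0.5417],"dz": [0,0,0,0,0,0,0,0,0.05,0.05,0.05],"turn": [0,0,0,0,0,0,0,0,0,0,0]}
}}

```text
t: 14.3
ee_pos: [371.6, -291.7, 226.9]
tcp_rot: [-3.139, -0.0, 0.005]
contact_force: [0.2, 1.2, -0.2]
opening: 85.0
gripper_force: 0.0
```

Run:
```python
from h import *
im=robot.read_camera("wrist");p=robot.camera_params("wrist")
cv2.imwrite("pics/w7.png",im[:,:,::-1]); print(robot.sense()["ee_pos"])
for X in([372,-293,25],[372,-293,60]): print(proj(p,X).round())
print(tool([372,-293,86]))
import pickle; pickle.dump(p,open("w7.pkl","wb"))
```

```text
[ 372.14740658 -291.84977082  227.62673169]
[251. 182.]
[252. 194.]
[1.000e-01 1.300e+00 1.416e+02]
```

View pics/w7.png

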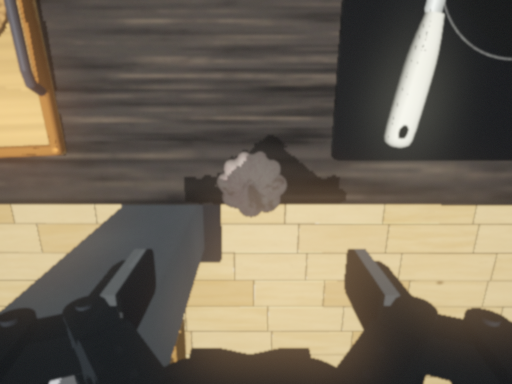

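The garlic's silhouette centre is (252,183), against the predicted (251,182), so it sits right under the tool.

Converted, 141 mm is 0.235, 130 mm is 0.2167.

Emit:
{"fn": "jog_arm", "kwargs": {
  "ticks": {"jaw": [85,85,85,85,85,85,85,50,30,30,30,30,30],"dx": [0,0,0,0,0,0,0,0,0,0,0,0,0],"dy": [0.0017,0.0017,0.0017,0.0017,0.0017,0.0017,0.0017,0.0017,0.0017,0.0017,0.0017,0.0017,0.0017],"dz": [0.0667,0.1333,0.1833,0.2167,0.235,0.235,0.235,0.235,0.235,0.235,0.235,0.235,0.235],"turn": [0,0,0,0,0,0,0,0,0,0,0,0,0]},
  "force": 25
}}

```text
t: 15.65
ee_pos: [372.7, -293.9, 88.3]
tcp_rot: [3.14, -0.001, 0.003]
contact_force: [-1.3, 1.4, 12.7]
opening: 58.4
gripper_force: 23.8
```

Emit:
{"fn": "jog_arm", "kwargs": {
  "ticks": {"jaw": [30,30,30,30,30,30,30,30],"dx": [0,0,0,0,0,0,0,0],"dy": [0,0,0,0,0,0,0,0],"dz": [-0.025,-0.0667,-0.1333,-0.2,-0.25,-0.275,-0.275,-0.275],"turn": [0,0,0,0,0,0,0,0]}
}}

```text
t: 16.45
ee_pos: [372.1, -293.4, 252.0]
tcp_rot: [3.141, -0.0, 0.001]
contact_force: [0.1, 0.8, -0.6]
opening: 57.9
gripper_force: 27.0
```

Run:
```python
from h import *
print(tool([513,127,250]))
```

```text
[ 140.8 -420.4    2. ]
```

Converted, -420 mm is -0.7, -415 mm is -0.6917.

Emit:
{"fn": "jog_arm", "kwargs": {
  "ticks": {"jaw": [30,30,30,30,30,30,30,30,30,30,30,30,30,30,30],"dx": [0.0083,0.025,0.0417,0.0667,0.0917,0.1167,0.1417,0.1667,0.1917,0.2083,0.225,0.235,0.235,0.235,0.235],"dy": [-0.0333,-0.0917,-0.1583,-0.225,-0.2917,-0.3583,-0.425,-0.4917,-0.5583,-0.6167,-0.6667,-0.6917,-0.7,-0.7,-0.7],"dz": [0,0,0,0,0,0,0,0,0,0,0,0,0,0,0],"turn": [0,0,0,0,0,0,0,0,0,0,0,0,0,0,0]}
}}

```text
t: 17.95
ee_pos: [512.9, 124.6, 251.6]
tcp_rot: [3.141, -0.003, -0.001]
contact_force: [-0.6, -1.3, -0.7]
opening: 58.2
gripper_force: 27.0
```

Run:
```python
from h import *
print(tool([513,127,103]),robot.sense()["opening"])
im=robot.read_camera("wrist");p=robot.camera_params("wrist")
cv2.imwrite("pics/w8.png",im[:,:,::-1])
print(proj(p,[513,127,20]),proj(p,[517,32,98]))
```

```text
[  0.2  -2.6 148.6] 58.19129618475276
[247.03835253 174.31396322] [378.29493135 194.00093124]
```

View pics/w8.png

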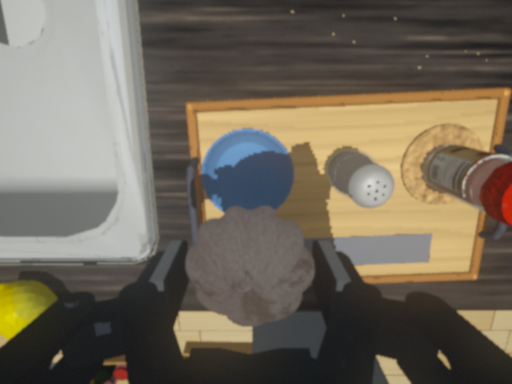

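The dish is centred at (248,174), in line with the held garlic. I'll lower it.

Converted, 150 mm is 0.25, 148 mm is 0.2467.

Emit:
{"fn": "jog_arm", "kwargs": {
  "ticks": {"jaw": [30,30,30,30,30,30,30,30,30],"dx": [0,0,0,0,0,0,0,0,0],"dy": [-0.0033,-0.0033,-0.0033,-0.0033,-0.0033,-0.0033,-0.0033,-0.0033,-0.0033],"dz": [0.0667,0.1333,0.1917,0.225,0.2383,0.2467,0.25,0.25,0.25],"turn": [0,0,0,0,0,0,0,0,0]}
}}

```text
t: 18.9
ee_pos: [513.8, 128.5, 102.8]
tcp_rot: [-3.141, 0.001, -0.002]
contact_force: [-0.3, 0.3, -1.1]
opening: 57.9
gripper_force: 27.1
```

Converted, 2 mm is 0.0033, 1 mm is 0.0017.

Emit:
{"fn": "jog_arm", "kwargs": {
  "ticks": {"jaw": [30,30,30],"dx": [0,0,0],"dy": [0.0017,0.0017,0.0017],"dz": [0.0033,0.0033,0.0033],"turn": [0,0,0]}
}}

```text
t: 19.2
ee_pos: [513.8, 127.7, 100.6]
tcp_rot: [-3.141, 0.0, -0.002]
contact_force: [-0.2, 0.6, 6.2]
opening: 57.8
gripper_force: 27.6
```

Emit:
{"fn": "jog_arm", "kwargs": {
  "ticks": {"jaw": [60,66,70,70,70,70,70,70,70,70,70,70],"dx": [0,0,0,0,0,0,0,0,0,0,0,0],"dy": [0,0,0,0,0,0,0,0,0,0,0,0],"dz": [0,0,0,0,0,-0.0167,-0.0667,-0.1333,-0.2167,-0.25,-0.25,-0.25],"turn": [0,0,0,0,0,0,0,0,0,0,0,0]}
}}

```text
t: 20.4
ee_pos: [513.1, 127.4, 250.4]
tcp_rot: [-3.141, 0.0, -0.001]
contact_force: [-0.8, 0.4, -1.0]
opening: 70.5
gripper_force: 0.0
```

Run:
```python
from h import *
im=robot.read_camera("wrist");p=robot.camera_params("wrist");im2=robot.read_camera("top")
a=cv2.resize(im2[150:270,100:260],None,fx=3.2,fy=3.2,interpolation=cv2.INTER_CUBIC)
cv2.imwrite("pics/w9.png",im[:,:,::-1]); print(robot.sense()["ee_pos"])
for X in([513,127,37],[517,31.5,98],[521,-64,119]): print(proj(p,X).round())
print(tool([476,-429.5,250]))
```

```text
[512.67409825 127.27865462 248.99709391]
[250. 179.]
[384. 195.]
[546. 199.]
[-36.6 556.8  -0.6]
```

View pics/w9.png

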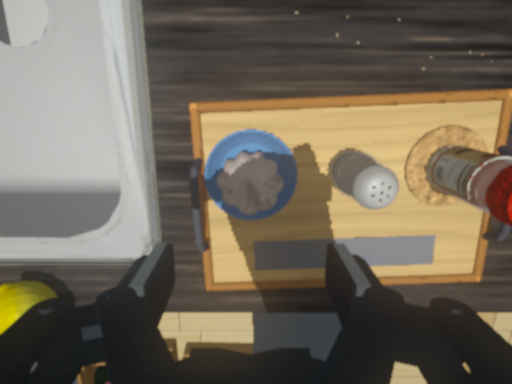

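The garlic sits in the dish at (250,180) as predicted. Next is the peeler, moving over it with the yaw turned to match.

Converted, 557 mm is 0.9283, 180 mm is 0.3, 0.132 rad is 0.021.

Emit:
{"fn": "jog_arm", "kwargs": {
  "ticks": {"jaw": [70,60,60,60,60,60,60,60,60,60,60,60,60,60,60,60],"dx": [0,0,0,0,-0.0083,-0.0167,-0.025,-0.0333,-0.0417,-0.05,-0.055,-0.0617,-0.0617,-0.0617,-0.0617,-0.0617],"dy": [0.075,0.15,0.225,0.3,0.375,0.45,0.525,0.6,0.675,0.75,0.825,0.8917,0.9283,0.9283,0.9283,0.9283],"dz": [0,0,0,0,0,0,0,0,0,0,0,0,0,0,0,0],"turn": [0,0,0,0,0,0,0,0,0,0.008,0.0159,0.021,0.021,0.021,0.021,0.021]}
}}

```text
t: 22.1
ee_pos: [476.5, -428.0, 248.9]
tcp_rot: [-3.133, 0.205, 0.002]
contact_force: [1.0, 0.4, 0.3]
opening: 59.7
gripper_force: 0.0
```

Run:
```python
from h import *
s=robot.sense(); im=robot.read_camera("wrist");p=robot.camera_params("wrist")
cv2.imwrite("pics/w10.png",im[:,:,::-1]); print(s["ee_pos"])
import pickle; pickle.dump(p,open("w10.pkl","wb"))
for X in([400,-419,20],[485,-431,20],[571,-442,10]): print(proj(p,X).round())
# segment white
m=(im.min(2)>130).astype(np.uint8); n,l,st,ce=cv2.connectedComponentsWithStats(m)
for i in range(1,n):
    if st[i,4]>300: print(st[i],ce[i].round())
```

```text
[ 476.50829724 -428.03580361  248.9320639 ]
[251. 249.]
[252. 166.]
[252.  68.]
[ 244   69   18  103 1274] [253. 119.]
[ 391  138  101   96 7521] [440. 185.]
[ 363  257  149   97 6249] [461. 291.]
[ 174  280  155   78 8852] [254. 319.]
[  0 311  39  33 590] [ 13. 323.]
[374 358  39  26 714] [390. 372.]
```

View pics/w10.png

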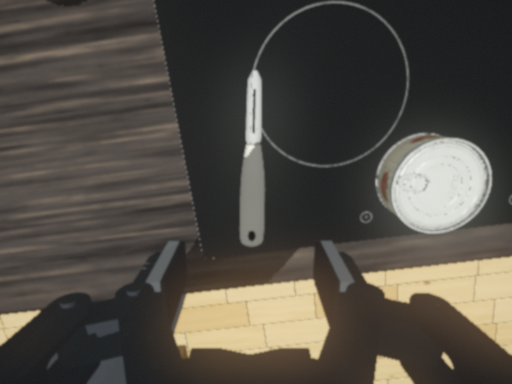

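The peeler lies along column 252 from row 247 (handle end) to row 69, matching predictions, and the handle/blade joint is at row 145.

Run:
```python
from h import *
print(tool([475,-429.5,81]))
```

```text
[ -1.3   2.  168.3]
```

Emit:
{"fn": "jog_arm", "kwargs": {
  "ticks": {"jaw": [60,60,60,60,60,60,60,60,60,60],"dx": [-0.0017,-0.0017,-0.0017,-0.0017,-0.0017,-0.0017,-0.0017,-0.0017,-0.0017,-0.0017],"dy": [0.0017,0.0017,0.0017,0.0017,0.0017,0.0017,0.0017,0.0017,0.0017,0.0017],"dz": [0.0667,0.1333,0.1917,0.2333,0.2583,0.2717,0.2783,0.2783,0.2783,0.2783],"turn": [0,0,0,0,0,0,0,0,0,0]}
}}

```text
t: 23.15
ee_pos: [475.5, -430.8, 84.0]
tcp_rot: [3.134, -0.208, 0.002]
contact_force: [0.4, 0.3, -0.4]
opening: 60.0
gripper_force: 0.0
```

Converted, 2 mm is 0.0033.

Emit:
{"fn": "jog_arm", "kwargs": {
  "ticks": {"jaw": [40,20,10,10,10,10,10,10,10],"dx": [0,0,0,0,0,0,0,0,0],"dy": [0,0,0,0,0,0,0,0,0],"dz": [0.0033,0.0033,0.0033,0.0033,0.0033,0.0033,0.0033,0.0033,0.0033],"turn": [0,0,0,0,0,0,0,0,0]},
  "force": 40
}}

```text
t: 24.05
ee_pos: [475.1, -430.5, 81.0]
tcp_rot: [3.135, -0.208, 0.0]
contact_force: [-0.6, 0.9, 5.8]
opening: 20.0
gripper_force: 39.2
```

Emit:
{"fn": "jog_arm", "kwargs": {
  "ticks": {"jaw": [10,10,10,10,10,10,10,10],"dx": [0,0,0,0,0,0,0,0],"dy": [0,0,0,0,0,0,0,0],"dz": [-0.0167,-0.05,-0.1,-0.1667,-0.2333,-0.275,-0.275,-0.275],"turn": [0,0,0,0,0,0,0,0]}
}}

```text
t: 24.85
ee_pos: [475.1, -430.3, 246.3]
tcp_rot: [3.134, -0.207, 0.001]
contact_force: [-0.9, 1.1, -0.5]
opening: 20.2
gripper_force: 39.3
```

Run:
```python
from h import *
s=robot.sense(); R=Ro.from_rotvec(s["tcp_rot"]).as_matrix(); print("yaw",np.arctan2(R[1,0],R[0,0]))
print(tool([427,18,250]))
```

```text
yaw -0.13215308448240043
[-106.7 -438.    -3.9]
```

Converted, -438 mm is -0.73, -415 mm is -0.6917, -1.745 rad is -0.2777.

Emit:
{"fn": "jog_arm", "kwargs": {
  "ticks": {"jaw": [10,10,10,10,10,10,10,10,10,10,10,10,10,10,10,10,10],"dx": [-0.0133,-0.0267,-0.04,-0.0533,-0.07,-0.0867,-0.1033,-0.12,-0.1367,-0.1533,-0.1667,-0.1783,-0.1783,-0.1783,-0.1783,-0.1783,-0.1783],"dy": [-0.0333,-0.1,-0.1667,-0.2333,-0.3,-0.3667,-0.4333,-0.5,-0.5667,-0.6333,-0.6917,-0.73,-0.73,-0.73,-0.73,-0.73,-0.73],"dz": [0,0,0,0,0,0,0,0,0,0,0,0,0,0,0,0,0],"turn": [-0.0095,-0.0318,-0.0541,-0.0764,-0.0987,-0.121,-0.1432,-0.1655,-0.1878,-0.2101,-0.2324,-0.2546,-0.2737,-0.2777,-0.2777,-0.2777,-0.2777]}
}}

```text
t: 26.55
ee_pos: [426.7, 17.3, 245.7]
tcp_rot: [-2.177, -2.264, 0.001]
contact_force: [0.4, -0.0, 0.6]
opening: 20.1
gripper_force: 39.3
```

Run:
```python
from h import *
s=robot.sense(); im=robot.read_camera("wrist");p=robot.camera_params("wrist")
R=Ro.from_rotvec(s["tcp_rot"]).as_matrix(); print("yaw",np.arctan2(R[1,0],R[0,0]),s["ee_pos"],s["opening"])
cv2.imwrite("pics/w11.png",im[:,:,::-1])
for X in([427,28,8],[431,-67,8],[423,123,8]): print(proj(p,X).round())
print(tool([428,18,90]))
```

```text
yaw 1.609833862572986 [426.70862996  17.31268885 245.67559835] 20.145814318826922
[252. 164.]
[252. 254.]
[252.  58.]
[  0.5   1.3 155.8]
```

View pics/w11.png

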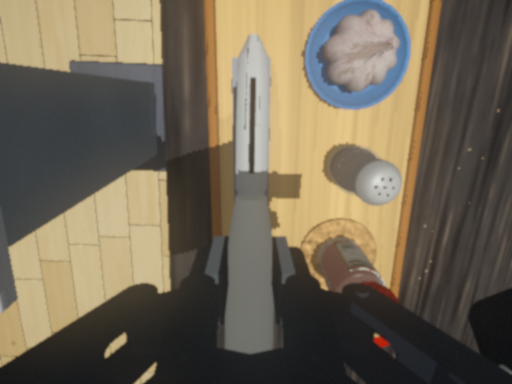

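The peeler is held straight, with its tip at (252,37) over the strip axis (column 252).

Run:
```python
from h import *
p=robot.camera_params("wrist"); print(ray(p,252,37,177))
```

```text
[422.52451913 112.59845818 177.        ]
```

Emit:
{"fn": "jog_arm", "kwargs": {
  "ticks": {"jaw": [10,10,10,10,10,10,10,10,10],"dx": [0,0,0,0,0,0,0,0,0],"dy": [0.0017,0.0017,0.0017,0.0017,0.0017,0.0017,0.0017,0.0017,0.0017],"dz": [0.0667,0.1333,0.1917,0.2333,0.2533,0.2633,0.2667,0.2667,0.2667],"turn": [0,0,0,0,0,0,0,0,0]}
}}

```text
t: 27.5
ee_pos: [428.2, 17.8, 86.6]
tcp_rot: [2.174, 2.266, 0.002]
contact_force: [-0.2, 0.3, -0.5]
opening: 20.4
gripper_force: 39.3
```

Emit:
{"fn": "jog_arm", "kwargs": {
  "ticks": {"jaw": [10,10,10,10],"dx": [0,0,0,0],"dy": [0,0,0,0],"dz": [0.0017,0.0033,0.0033,0.0033],"turn": [0,0,0,0]}
}}

```text
t: 27.9
ee_pos: [427.8, 17.9, 84.0]
tcp_rot: [2.174, 2.267, 0.0]
contact_force: [-0.8, -0.2, 0.4]
opening: 20.1
gripper_force: 39.4
```

Converted, 1 mm is 0.0017.

Emit:
{"fn": "jog_arm", "kwargs": {
  "ticks": {"jaw": [10,10,10],"dx": [0,0,0],"dy": [0,0,0],"dz": [0.0017,0.0017,0.0017],"turn": [0,0,0]}
}}

```text
t: 28.2
ee_pos: [427.8, 18.0, 83.6]
tcp_rot: [2.174, 2.267, 0.001]
contact_force: [-2.6, 0.3, 15.4]
opening: 20.5
gripper_force: 40.9
```

Emit:
{"fn": "jog_arm", "kwargs": {
  "ticks": {"jaw": [25,32,40,40,40,40,40,40,40,40,40,40],"dx": [0,0,0,0,0,0,0,0,0,0,0,0],"dy": [0,0,0,0,0,0,0,0,0,0,0,0],"dz": [0,0,0,0,0,-0.025,-0.0833,-0.1667,-0.2333,-0.2833,-0.2833,-0.2833],"turn": [0,0,0,0,0,0,0,0,0,0,0,0]}
}}

```text
t: 29.4
ee_pos: [427.8, 17.7, 253.1]
tcp_rot: [2.174, 2.266, 0.001]
contact_force: [-0.2, 0.1, -0.7]
opening: 40.0
gripper_force: 0.0
```

Run:
```python
from h import *
s=robot.sense(); im=robot.read_camera("wrist");p=robot.camera_params("wrist")
top=robot.read_camera("top"); sc=robot.read_camera("scene")
c=cv2.resize(top[160:270,100:240],None,fx=2.85,fy=3.49*0.817,interpolation=cv2.INTER_CUBIC)
a=np.zeros((384+c.shape[0]*0,512+400,3),np.uint8)
b=np.hstack([im,np.vstack([c,np.zeros((384-c.shape[0],c.shape[1],3),np.uint8)])]) 
b=cv2.resize(b,None,fx=.85,fy=.85,interpolation=cv2.INTER_AREA); print(b.shape,c.shape)
cv2.imwrite("pics/w12.png",b[:,:,::-1])
for X in([427,28,20],[423.5,112.5,18],[430.5,-57,20]): print(proj(p,X).round())
```

```text
(326, 774, 3) (314, 399, 3)
[251. 165.]
[252.  70.]
[251. 247.]
```

View pics/w12.png

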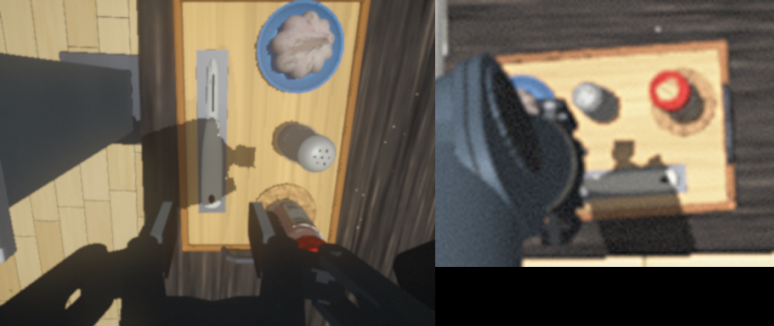

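Run:
```python
from h import *
p=robot.camera_params("top"); g=lambda a,b,z: ray(p,100+(a-435)/.85/2.85,160+b/.85/2.85,z).round()
print(g(671,90,119),g(683,100,13),g(590,99,98))
```

```text
[519. -65. 119.] [521. -63.  13.] [515.  27.  98.]
```

The picture shows the peeler centred along the strip, with its tip at row 69 and end at row 247, against predictions of 70 and 247. By the top camera, the jar is within 3 mm of the mat centre and the shaker within 5 mm of the midpoint. Handing in.

```bash
python3 -c "
from rig import robot
print(robot.close_job())"
```

```text
the job is handed in; nothing more can be done
None
```

The tray is laid and handed in: the jar is on the mat, the garlic in the dish, the shaker midway between them and the peeler along the grey strip, all within about 5 mm by my last camera checks. The tins were never touched, and no verdict came back at hand-in.

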